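# Fit the blue blade cassette in the dicer and lock it

## Task

Fit the fine blade cassette with the blue cheeks into the pocket of the vegetable dicer, fully home and level, and let go of it. Then turn the red cam knob clockwise until the sprung pin has dropped fully home into its notch, without slamming the cassette in or forcing the knob on against the pin once it has dropped, and let go. Leave the yellow cassette and everything else on the table where it is.

Things in the scene. Friction and masses are not known exactly. Their poses are not given: they have to be found in the camera images.
- dicer: Manual vegetable dicer, fixed to the table: aluminium deck 160 mm (x) by 360 mm (y), top 90 mm above the table. Origin at table height under the middle of the pocket; x across the deck, y along it, z up. At its +y end (hinge 150 mm out) the pusher arm is folded open, standing up to 370 mm high and leaning away from the pocket: leave it. The cam knob is at the -y end.
- seat (a point): Centre of the pocket floor, 12 mm below the deck top, axes as the dicer's. The pocket is 59 mm (x) by 119 mm (y), 12 mm deep, 1.5 mm wider all round than the cassette, open below inside a floor rim 8 mm wide. Its mouth has lead-in lips sloping out at 45 degrees, 4 mm wide, 4 mm high. A cassette is home when its underside lies flat on this floor, its origin then at this point.
- blue_cassette: The cassette to fit: fine blade grid in a steel frame 56 mm (x) by 116 mm (y) by 26 mm high, loose, 0.28 to 0.44 kg, flat on a white board 12 mm thick. Origin: centre of its underside, z up. Grip it from above across its two upright blue cheeks: outer faces 56 mm apart in x, 44 mm long in y about the middle, 20 to 44 mm above the underside. Fits either way round (half a turn).
- yellow_cassette: Loose bystander, to be left alone. The same cassette with a coarse blade grid and yellow cheeks, on the same board; the two may have changed places.
- lock_knob: Cam lock knob, upright axis 92 mm from the pocket centre towards the dicer's -y. Origin on its axis at deck height, z up. Fully open, at a stop, its axes are parallel to the dicer's; it starts 0 to 0.1 rad clockwise (from above) of there and locks by turning clockwise. It resists with 0.18 N m, a little more as the pin climbs, and stays where it is left.
- knob_bar (a point): Middle of the knob's red grip bar, on the axis, 41 mm above the deck; the bar lies along the knob's x: 64 mm long, 14 mm thick, 24 to 58 mm above the deck. Below it a steel cam plate, 8 to 15 mm above the deck, turns with it; its lobe reaches 46 mm from the axis, clear of the pocket when open, and when locked 2 mm above the end ledge (14 mm long, 18 mm high) of the seated cassette.
- pin: Sprung pin, its 8 mm roller pressed on the cam's rim with 3 to 4 N, sliding level along the dicer's y in a grey block 21 mm high, 38 to 74 mm beyond the knob's axis. Origin: roller centre, 11.5 mm above the deck. Riding, it is 26.5 to 31 mm from the knob's axis; dropped home in the cam's notch 21 mm, the yellow part of its tail gone into the block.
- pin_tail (a point): Outer end of the pin's black tail. How the pin drops: the knob is clamped on the cam at a different angle each time, so the notch cannot be told from the knob's angle. The pin begins to fall at 0.5 to 1.1 rad from fully open, the knob then turning easily, and is home 0.35 rad later; 0.06 rad further the notch's square far wall comes hard against it and the torque leaps: stop there.
- kettle: Loose bystander, to be left alone. Steel kettle with an amber and red bow handle, 160 mm wide, 235 mm high; origin at the centre of its underside.
- white_bowl: Loose bystander, to be left alone. White bowl, 120 mm wide, 55 mm high; origin at the centre of its underside.
- green_bowl: Loose bystander, to be left alone. Green plastic bowl, 170 mm wide, 75 mm high; origin at the centre of its underside.
- food_box: Loose bystander, to be left alone. Clear open food box 90 x 120 x 65 mm; origin at the centre of its underside.
- stock_pot: Loose bystander, to be left alone. Steel pot, 200 mm wide, 150 mm high; origin at the centre of its underside.
- spatula: Loose bystander, to be left alone. Wooden spatula, 165 mm long, lying flat; origin near its middle.

How it is judged:
By the outcome, as a careful person would: the job done as asked, in the order asked, and still so for the second after the job is handed in, with the robot touching nothing.
It also fails if it takes over 69 s, if anything falls off the work surface, if the arm or the gripper's body presses on something with over 40 N, if the wrist force passes 120 N, or if a joint passes its speed limit or range.

## Robot

A 6-joint arm with a two-finger parallel gripper is mounted at the origin on the work surface. World frame = base frame: x ahead of the robot, y to its left, z up, the work surface at z = 0. Lengths are in m, angles in degrees, forces in N, time in s.
With the tool pointing down it reaches from about 0.35 to 0.875 m from the base axis. Payload 4.2 kg.
Tool frame: the origin (TCP) lies midway between the tips of the shut fingers; the grasp point (between the pads) lies 19 mm behind it; z points along the fingers, y is the line along which they close (so a half turn about z gives the same grasp; the last joint's range is limited). The gripper opens to 87 mm and grips with 3 to 60 N. Pads are 19 mm wide; open, the fingers measure 117 mm over their backs; the gripper's body (75 mm by 190 mm) begins 51 mm behind the grasp point.
Start: joints at [14.817, 22.042, 0.453, 0, -68.411, -14.817], TCP at [0.625, 0, 0.223] pointing down, gripper open.
Joint ranges: [-179.83, 179.83], [-69.29, 118.12], [-61.27, 80.66], [-181.25, 117.63], [-171.15, -9.14], [-177.46, 177.46]. Speed limits (degrees/s): [159.86, 159.86, 180, 180, 180, 180].

## Interface

Orientations are given as [roll, pitch, yaw] about the fixed x, y, z axes, in that order (R = Rz(yaw) Ry(pitch) Rx(roll)).
In Python, from workcell import env gives the robot as it stands. The module is installed in compiled form; this text tells all that it offers. Calls block until the motion is done:
- env.goto(position, orientation): joint-space move of the TCP to a pose.
- env.move_straight(position, rotation=None, rate=0.15, force_limit=None): straight line of the TCP; rotation=None keeps the orientation; rate is the mean speed in m/s. With force_limit (N) it stops when the force on the tool has changed by that much, and returns True; else False.
- env.set_joints(angles): joint-space move.
- env.gripper_to(opening, grasp_force=None): opening from 0.0 (shut) to 1.0 (fully open); grasp_force is the grip in N (None keeps the last); returns when the fingers have stopped.
- env.dwell(seconds).
- env.inverse_kinematics(position, orientation): joint angles nearest the present ones, or None.
- env.read_state(): the state.
- env.grab_frame(name): name is "scene" or "side" or "wrist"; returns a dict with "image" (400x640x3 uint8, blue, green, red), "fx", "fy", "cx", "cy" (pixels), "position" and "orientation" of the camera in the world. Camera axes: x right, y up, looking along -z (the intrinsics and any distortion apply to the point x, -y, -z); pixel columns grow to the right and rows downward; lengths in m; the calibration is good to about 2 mm. A picture is of the moment at which its call begins. There is no depth.
A pose or a line that the arm cannot do raises env.Unreachable and nothing moves.
- env.close_job(): hands the job in; it is judged then, once.
Trained networks look in a picture, given as the dict that the camera call returned (one of the last four; its "shot" number tells which), for a name from the list of things; names that differ only in an ending like _2 or _b are one class to them, and where a whole thing is asked for, a point or a joint stands for the part that bears it (a point fixed in the world has none). Each returns a list of dicts, best first, with "score" (0 to 1); they miss things now and then, are a little off and sometimes report something else, mostly with a low value. They report only what shows in the picture. A call takes as long as a camera call.
- env.search_frame(picture, thing): "xyz" ([x, y, z] in m, in world coordinates, good to about 4 mm: the middle of the surface that is visible of it).
- env.trace(picture, thing): "mask" (400x640 bool, what is visible of it).
The state is a dict: "clock": time; "joint_positions": joint angles; "qvel": joint speeds; "joint_torque": joint torques, N m; "position": TCP position; "tool_rot": TCP orientation; "force": force on the tool from outside, world axes, zero at the start; "wrist_torque": the same for the moment, N m; "opening": opening from 0.0 (shut) to 1.0 (fully open); "finger_force": force on a finger pad.
Only numpy, scipy, OpenCV 4.12 (cv2) and the standard library are available. Lean on these libraries where they do the work, as an engineer would, in place of code of your own. Each camera call takes 0.05 s, during which the arm holds its last target. There are 200 camera calls.

## Working session

There is one attempt and no reset: what is moved stays moved. The work goes in short steps, each a Python script; the robot and the scene stay as the last script left them, time stands still between calls to the robot, and variables do not carry over. Pictures are saved under pics/ and viewed, at most 10 in all, crops included, and the job is handed in when it is done.

```bash
mkdir -p pics; cat > h.py <<'E'
from workcell import env
import numpy as np, cv2
from scipy.spatial.transform import Rotation as R
def cam(f): return np.array(f["position"]), f["orientation"]
E
python3 - <<'E'
from h import *
s=env.read_state(); print(s)
fs={n:env.grab_frame(n) for n in("scene","side")}
for n,f in fs.items():
    print(n,{k:v for k,v in f.items() if k!="image"})
    for t in["dicer","seat","blue_cassette","yellow_cassette","lock_knob","knob_bar","pin","pin_tail","kettle","stock_pot","green_bowl","white_bowl","food_box","spatula"]:
        try:print(t,[(np.round(d["xyz"],3).tolist(),round(d["score"],2)) for d in env.search_frame(f,t)[:2]])
        except Exception as e:print(t,e)
cv2.imwrite("pics/a.png",np.vstack([fs["scene"]["image"],fs["side"]["image"]])[::1])
im=np.vstack([fs["scene"]["image"],fs["side"]["image"]]);cv2.imwrite("pics/a.png",cv2.resize(im,(480,600),interpolation=cv2.INTER_AREA))
cv2.imwrite("pics/s.png",fs["scene"]["image"])
E
```

```text
{'clock': 0.0, 'joint_positions': array([ 1.48154127e+01,  2.20896841e+01,  3.78246357e-01, -2.74711680e-02,
       -6.84103172e+01, -1.48158951e+01]), 'qvel': array([-0.01339796, -0.03611883,  0.01771344,  0.0441467 ,  0.01319289,
        0.11949428]), 'joint_torque': array([ 5.69075401e-04, -3.90661991e+01,  1.87403029e+01,  4.22001421e+00,
        1.09914420e-02, -1.81494070e-04]), 'position': array([ 6.24391131e-01, -3.00265859e-06,  2.21464406e-01]), 'tool_rot': array([ 1.79875764e+02, -6.46122385e-03, -9.00106107e+01]), 'force': array([0.72512795, 0.46080714, 0.93352771]), 'wrist_torque': array([ 0.04768751, -0.06168285, -0.00679015]), 'finger_force': 0.0, 'opening': 0.9981625911592231}
scene {'fx': 484.48018326449994, 'fy': 484.48018326449994, 'cx': 322.82844642491773, 'cy': 204.5495957894591, 'position': array([ 1.37523043, -0.57165375,  1.18383243]), 'orientation': array([42.73419262, -0.85019013, 54.37904256]), 'shot': 1}
dicer [([0.536, 0.248, 0.094], 0.69)]
seat [([0.536, 0.246, 0.09], 0.77)]
blue_cassette [([0.454, -0.255, 0.035], 0.67)]
yellow_cassette [([0.62, -0.29, 0
[... 648 characters left out ...]
931]), 'orientation': array([  57.98672579,    0.82556573, -135.31181117]), 'shot': 2}
dicer [([0.501, 0.258, 0.089], 0.77)]
seat [([0.503, 0.259, 0.092], 0.56), ([0.372, 0.447, 0.032], 0.2)]
blue_cassette [([0.446, -0.234, 0.036], 0.88)]
yellow_cassette [([0.603, -0.275, 0.035], 0.97), ([0.523, 0.546, 0.087], 0.66)]
lock_knob [([0.541, 0.092, 0.126], 0.6)]
knob_bar [([0.544, 0.092, 0.125], 0.62)]
pin []
pin_tail []
kettle [([0.579, -0.443, 0.081], 0.92)]
stock_pot [([0.522, 0.545, 0.085], 0.97), ([0.796, -0.146, 0.038], 0.4)]
green_bowl [([0.829, 0.023, 0.05], 0.68)]
white_bowl [([0.793, -0.148, 0.035], 0.76)]
food_box [([0.373, 0.448, 0.031], 0.72)]
spatula [([0.722, -0.263, 0.004], 0.62)]
```

View pics/s.png

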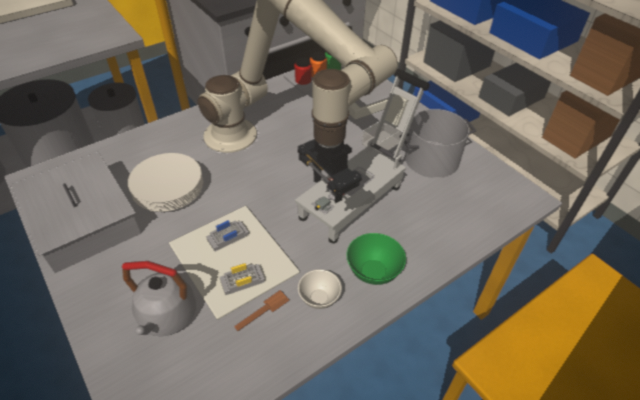

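View pics/a.png

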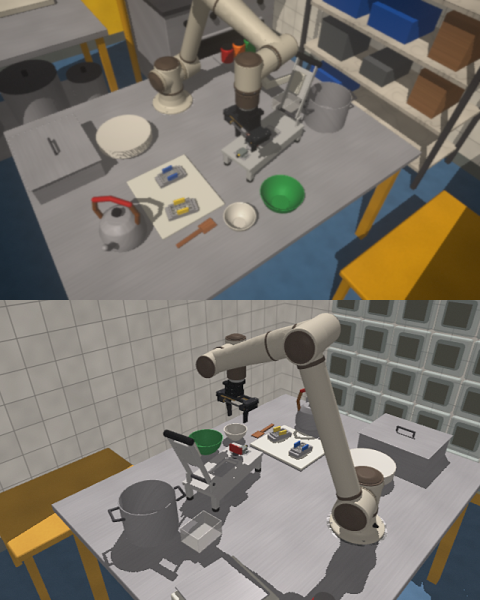

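The scene shows the blue cassette at (228,235), yellow at (243,277), the dicer around (350,195) and the kettle at (162,295). The arm hides the knob from this camera, so I'll look closer with the wrist camera.

```bash
python3 - <<'E'
from h import *
import pickle
O=[180,0,-90]
fs={}
for n,p in(("dicer",[0.54,0.06,0.42]),("cas",[0.46,-0.2,0.33])):
    env.goto(p,O); env.dwell(.3)
    f=env.grab_frame("wrist"); fs[n]=f
    print(n,env.read_state()["position"],{k:v for k,v in f.items() if k!="image"})
    for t in(["dicer","seat","lock_knob","knob_bar","pin","pin_tail"] if n=="dicer" else ["blue_cassette","yellow_cassette"]):
        print(t,[(np.round(d["xyz"],4).tolist(),round(d["score"],2)) for d in env.search_frame(f,t)[:2]])
    cv2.imwrite(f"pics/w_{n}.png",f["image"])
g=env.grab_frame("scene");fs["scene2"]=g
for t in ["dicer","seat","lock_knob","knob_bar","pin","pin_tail"]:
        print(t,[(np.round(d["xyz"],4).tolist(),round(d["score"],2)) for d in env.search_frame(g,t)[:2]])
pickle.dump(fs,open("fs.pkl","wb")); print(env.read_state()["clock"])
E
```

```text
dicer [0.54024573 0.05980312 0.41895235] {'fx': 315.1380387047011, 'fy': 315.1380387047011, 'cx': 315.1877657443474, 'cy': 198.51440482217328, 'position': array([ 0.54128336, -0.02214374,  0.58032416]), 'orientation': array([-1.72024527e+01, -1.39619380e-01, -1.79999958e+02]), 'shot': 3}
dicer [([0.545, 0.1254, 0.0926], 0.58)]
seat [([0.5406, 0.1214, 0.0896], 0.84)]
lock_knob [([0.5549, 0.0781, 0.1329], 0.62)]
knob_bar []
pin [([0.57, 0.0015, 0.1099], 0.6)]
pin_tail []
cas [ 0.46041632 -0.19947127  0.33009629] {'fx': 315.1380387047011, 'fy': 315.1380387047011, 'cx': 315.1877657443474, 'cy': 198.51440482217328, 'position': array([ 0.46123499, -0.28142272,  0.49177602]), 'orientation': array([-1.72601606e+01,  2.08220319e-02, -1.79887645e+02]), 'shot': 4}
blue_cassette [([0.4465, -0.2509, 0.0359], 0.79)]
yellow_cassette [([0.618, -0.2952, 0.0337], 0.83)]
dicer [([0.5347, 0.2238, 0.093], 0.76)]
seat [([0.5303, 0.2226, 0.0898], 0.8), ([0.6176, -0.2912, 0.0327], 0.4)]
lock_knob [([0.5622, 0.0775, 0.1263], 0.76)]
knob_bar [([0.5634, 0.0735, 0.1256], 0.56)]
pin []
pin_tail []
4.95
```

View pics/w_dicer.png

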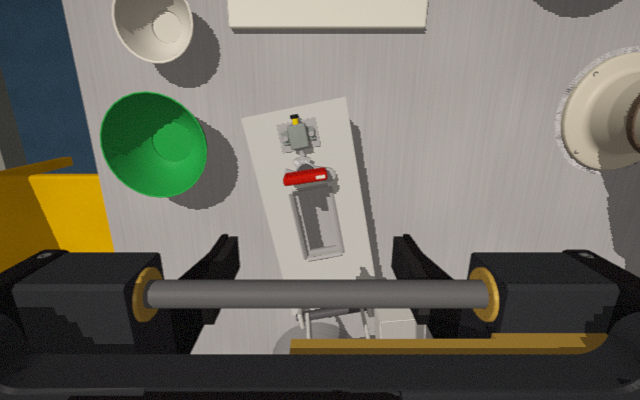

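View pics/w_cas.png

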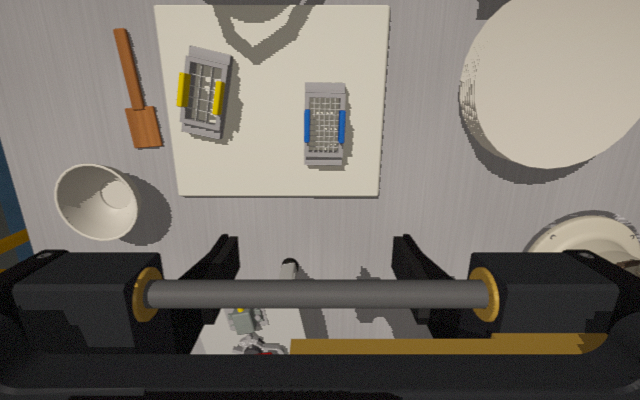

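The dicer is in view: pin block at (298,135), red bar at (306,177), pocket at about (317,225). The blue cassette is at (325,124) and is nearly straight. Next I'll take closer shots and fit models to both.

```bash
cat >> h.py <<'E'
import pickle
from scipy.optimize import minimize
def proj(f,P):
    Rm=R.from_euler("xyz",f["orientation"],degrees=True).as_matrix()
    q=(np.asarray(P,float)-f["position"])@Rm
    return np.stack([f["cx"]+f["fx"]*q[...,0]/-q[...,2], f["cy"]-f["fy"]*q[...,1]/-q[...,2]],-1)
def unproj(f,uv,z):
    Rm=R.from_euler("xyz",f["orientation"],degrees=True).as_matrix(); uv=np.asarray(uv,float)
    d=np.stack([(uv[...,0]-f["cx"])/f["fx"],-(uv[...,1]-f["cy"])/f["fy"],-np.ones(uv.shape[:-1])],-1)@Rm.T
    return f["position"]+d*((z-f["position"][2])/d[...,2])[...,None]
def box(x0,x1,y0,y1,z0,z1): return np.array([[x,y,z] for x in(x0,x1) for y in(y0,y1) for z in(z0,z1)])
CAS=[box(-.028,.028,-.058,.058,0,.018),box(-.028,.028,-.044,.044,0,.026),box(.02,.028,-.022,.022,.02,.044),box(-.028,-.02,-.022,.022,.02,.044)]
def place(B,x,y,yaw,z): return B@R.from_euler("z",yaw).as_matrix().T+[x,y,z]
def raster(f,boxes,p,z,S=4):
    m=np.zeros((400*S,640*S),np.uint8)
    for b in boxes:
        h=cv2.convexHull(np.round(proj(f,place(b,*p,z))*S+S/2-.5).astype(np.int32)); cv2.fillConvexPoly(m,h,1)
    return cv2.resize(m.astype(np.float32),(640,400),interpolation=cv2.INTER_AREA)
def fit(f,mask,boxes,p0,z):
    m=mask.astype(np.float32)
    c=lambda q: (lambda r:1-np.minimum(r,m).sum()/np.maximum(r,m).sum())(raster(f,boxes,(q[0]*.01,q[1]*.01,q[2]*.1),z))
    q0=np.array([p0[0]*100,p0[1]*100,p0[2]*10])
    best=min((minimize(c,q0+[0,0,a],method="Nelder-Mead",options=dict(initial_simplex=q0+[0,0,a]+np.array([[0,0,0],[1,0,0],[0,1,0],[0,0,1.5]]),xatol=.005,fatol=1e-4)) for a in(-2,0,2)),key=lambda r:r.fun)
    return best.x*[.01,.01,.1],best.fun
E
python3 - <<'E'
from h import *
fs=pickle.load(open("fs.pkl","rb"))
O=[180,0,-90]
env.goto([0.449,-0.22,0.24],O); env.dwell(.4)
f=env.grab_frame("wrist"); fs["cas2"]=f
m=env.trace(f,"blue_cassette"); print([(d["score"],d["mask"].sum()) for d in m[:2]])
for n in("cas2",):
    print(fit(f,m[0]["mask"],CAS,(.448,-.25,0),.012)); fs["m"]=m[0]["mask"]
print(env.search_frame(f,"blue_cassette")[:1])
hsv=cv2.cvtColor(f["image"],cv2.COLOR_BGR2HSV); b=cv2.inRange(hsv,(105,120,60),(130,255,255))
n,l,st,ce=cv2.connectedComponentsWithStats(b); print([(st[i],ce[i],unproj(f,ce[i],.052)) for i in range(1,n) if st[i][4]>60])
env.goto([0.54,0.125,0.27],O); env.dwell(.4)
f=env.grab_frame("wrist"); fs["dic2"]=f
for t in["seat","lock_knob","knob_bar","pin","pin_tail"]:
    print(t,[(np.round(d["xyz"],4).tolist(),round(d["score"],2)) for d in env.search_frame(f,t)[:2]])
pickle.dump(fs,open("fs.pkl","wb"));print(env.read_state()["clock"])
cv2.imwrite("pics/d2.png",cv2.resize(f["image"][0:260,150:500],None,fx=2.2,fy=2.2,interpolation=cv2.INTER_CUBIC))
i=fs["cas2"]["image"].copy();i[fs["m"]]=i[fs["m"]]//2+np.array([0,0,127],np.uint8);cv2.imwrite("pics/c2.png",i)
E
```

```text
[(0.71, np.int64(3725))]
(array([ 0.44880843, -0.24796288, -0.02086901]), np.float64(0.2542353868484497))
[{'xyz': [0.4461, -0.2517, 0.0338], 'score': 0.86}]
[(array([292, 131,   7,  40, 275], dtype=int32), array([295.01090909, 150.42909091]), array([ 0.47294527, -0.24909557,  0.052     ])), (array([334, 131,   8,  41, 291], dtype=int32), array([337.45704467, 151.1580756 ]), array([ 0.42572285, -0.24834378,  0.052     ]))]
seat [([0.5437, 0.109, 0.089], 0.61)]
lock_knob [([0.5558, 0.082, 0.1437], 0.87)]
knob_bar [([0.5525, 0.079, 0.1441], 0.81), ([0.3826, 0.3849, 0.0245], 0.24)]
pin [([0.5692, 0.003, 0.1081], 0.54)]
pin_tail [([0.5697, 0.006, 0.1081], 0.51)]
8.0
```

View pics/d2.png

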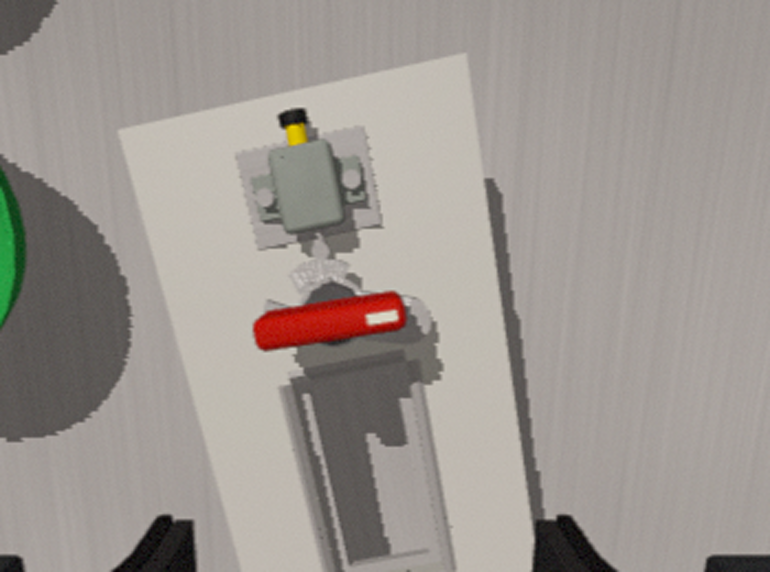

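View pics/c2.png

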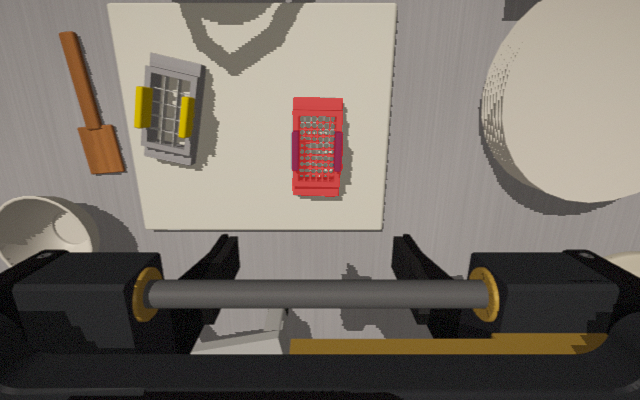

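```bash
python3 - <<'E'
from h import *
fs=pickle.load(open("fs.pkl","rb"))
m=fs["m"].astype(np.uint8); c,_=cv2.findContours(m,0,2); m2=np.zeros_like(m); cv2.drawContours(m2,c,-1,1,-1)
print("cas",fit(fs["cas2"],m2,CAS,(.449,-.249,0),.012))
def line(g,a,b,w=6):   # subpixel edge points along a-b, gradient across
    a,b=np.array(a,float),np.array(b,float); t=(b-a)/np.linalg.norm(b-a); n=np.array([-t[1],t[0]]); pts=[]
    for s in np.linspace(.04,.96,60):
        k=np.arange(-w,w+.01,.25); p=a+s*(b-a)+k[:,None]*n
        v=cv2.remap(g,p[:,0].astype(np.float32)[None],p[:,1].astype(np.float32)[None],1)[0]
        d=np.abs(np.gradient(cv2.GaussianBlur(v[None].astype(np.float32),(9,1),0)[0])); j=d[4:-4].argmax()+4
        pts.append(p[j])
    return np.array(pts)
def fl(P):
    P=P[:,:2]; vx,vy,x,y=cv2.fitLine(P.astype(np.float32),cv2.DIST_HUBER,0,.001,.001).ravel(); d=np.array([vx,vy]); 
    n=np.array([-vy,vx]); res=(P-[x,y])@n; return np.array([x,y]),d,np.abs(res).mean()
def inter(l,k): s=np.linalg.solve(np.stack([l[1],-k[1]],1),k[0]-l[0]); return l[0]+s[0]*l[1]
for n,L,Rr,E in(("dic2",[(204.5,59.1),(256.8,245.5)],[(362.3,24.5),(390.9,235)],[(204.5,59.1),(362.3,24.5)]),("dicer",[(242,118),(282,275)],[(345,97),(379,275)],[(242,118),(345,97)])):
    f=fs[n]; g=f["image"].astype(np.float32).mean(2) if n=="" else f["image"][...,2].astype(np.float32)
    ls=[fl(unproj(f,line(g,*q),.09)) for q in(L,Rr,E)]
    A,B=inter(ls[0],ls[2]),inter(ls[1],ls[2])
    ang=[np.degrees(np.arctan2(-abs(l[1][1])*np.sign(l[1][1])*l[1][0],abs(l[1][1]))) if i<2 else np.degrees(np.arctan(l[1][1]/l[1][0])) for i,l in enumerate(ls)]
    print(n,A,B,np.linalg.norm(A-B),"yaw",ang,"res",[l[2]*1e3 for l in ls])
    yaw=np.radians(np.mean(ang)); Y=np.array([-np.sin(yaw),np.cos(yaw)])
    C=(A+B)/2+.18*Y; print("centre",C,"knob",C-.092*Y,"yaw",yaw)
    # overlay
    im=f["image"].copy()
    im=cv2.resize(im,None,fx=2,fy=2,interpolation=cv2.INTER_CUBIC)
    def poly(P,col): cv2.polylines(im,[np.round((proj(f,place(np.array(P),C[0],C[1],yaw,0))+.5)*2-.5).astype(int)],True,col,1)
    for z in(.09,.094): a,b=(.0295,.0595) if z<.092 else (.0335,.0635); poly([[a,b,z],[a,-b,z],[-a,-b,z],[-a,b,z]],(0,0,255) if z<.092 else (255,0,0))
    poly([[.0215,.0515,.078],[.0215,-.0515,.078],[-.0215,-.0515,.078],[-.0215,.0515,.078]],(0,160,0))
    poly([[.08,.18,.09],[.08,-.18,.09],[-.08,-.18,.09],[-.08,.18,.09]],(255,0,255))
    cv2.imwrite(f"pics/o_{n}.png",im[:560,350:950])
    # knob bar by red top
    hsv=cv2.cvtColor(f["image"],cv2.COLOR_BGR2HSV); r=cv2.inRange(hsv,(0,150,60),(8,255,255))|cv2.inRange(hsv,(172,150,60),(180,255,255))
    k,l,st,ce=cv2.connectedComponentsWithStats(r); j=st[1:,4].argmax()+1
    (cx,cy),sz,an=cv2.minAreaRect(np.argwhere(l==j)[:,::-1].astype(np.float32))
    bp=cv2.boxPoints(((cx,cy),sz,an)); print("bar",unproj(f,[cx,cy],.145),sz,unproj(f,bp,.148)[:,:2].tolist())
E
```

```text
cas (array([ 0.44880346, -0.24798753, -0.02084298]), np.float64(0.019381284713745117))
dic2 [0.652567   0.00227933] [ 0.49580973 -0.02894479] 0.15983677 yaw [np.float32(11.051367), np.float32(11.138673), np.float32(11.26517)] res [np.float64(0.10572380707531472), np.float64(0.13903284960381038), np.float64(0.11225629641167192)]
centre [0.5393749 0.1632686] knob [0.5571684 0.0730057] yaw 0.19463453
bar [0.55509523 0.08130905 0.145     ] (18.248287200927734, 69.04757690429688) [[0.5866522557882139, 0.0779425270572246], [0.5259798304843445, 0.06800067149674204], [0.5230381378968928, 0.08388066590664944], [0.5847164202933788, 0.09416415282120624]]
dicer [0.652696   0.00187645] [ 0.49559054 -0.02893341] 0.16009803 yaw [np.float32(11.058741), np.float32(11.09653), np.float32(11.095432)] res [np.float64(0.21330323754419564), np.float64(0.18939255998805388), np.float64(0.317036561052785)]
centre [0.53954    0.16311415] knob [0.5572261  0.07283014] yaw 0.19344474
bar [0.55521143 0.07941063 0.145     ] (12.944893836975098, 43.877471923828125) [[0.5868397396826222, 0.07442916115898651], [0.5262162168769035, 0.0647321179078525], [0.5231979358905303, 0.08301847259714035], [0.5845554753650799, 0.09295103182843747]]
```

View pics/o_dic2.png

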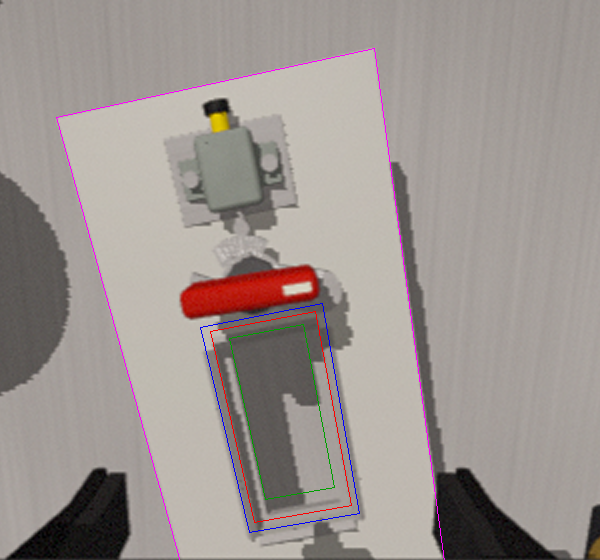

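The deck outline fits to 0.2 mm. The pocket and bar, though, sit about 9 mm further along +y than a centred deck would put them: visible rim corner at (268,515) against a predicted (265,498). One more view will pin that offset down.

```bash
python3 - <<'E'
from h import *
fs=pickle.load(open("fs.pkl","rb"))
env.goto([0.535,0.175,0.29],[180,0,-90+11.1]); env.dwell(.4)
f=env.grab_frame("wrist"); fs["dic3"]=f; pickle.dump(fs,open("fs.pkl","wb"))
yaw=.194; Y=np.array([-np.sin(yaw),np.cos(yaw)]); C=np.array([.6241+.4957,-.0133*1-.0+0])/2; 
E0=np.array([.57417,-.01343]); C=E0+.189*Y; print(C, C-.092*Y, env.read_state()["position"],env.read_state()["tool_rot"])
im=cv2.resize(f["image"],None,fx=2.4,fy=2.4,interpolation=cv2.INTER_CUBIC)
def poly(P,col,o=C,y=yaw): cv2.polylines(im,[np.round((proj(f,place(np.array(P),o[0],o[1],y,0))+.5)*2.4-.5).astype(int)],True,col,1)
rect=lambda a,b,z:[[a,b,z],[a,-b,z],[-a,-b,z],[-a,b,z]]
poly(rect(.0335,.0635,.094),(255,0,0)); poly(rect(.0295,.0595,.09),(0,0,255)); poly(rect(.0215,.0515,.078),(0,160,0))
K=C-.092*Y
poly(rect(.032,.007,.148),(255,255,0),K,yaw-.04)
cv2.imwrite("pics/o3.png",im[60:660,390:1130])
E
```

```text
[0.53773356 0.17202454] [0.55546982 0.08175037] [0.53501203 0.17450056 0.28985947] [ 1.79983204e+02 -8.24703294e-03 -7.89473654e+01]
```

View pics/o3.png

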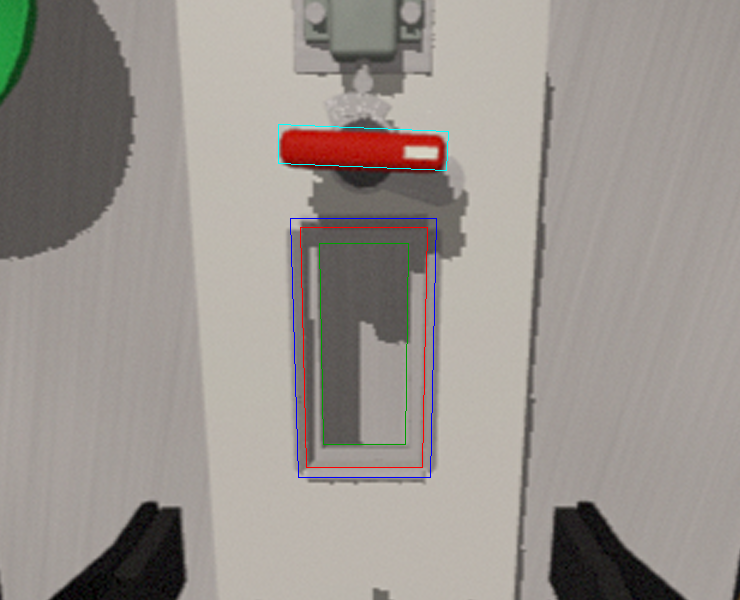

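The overlay matches to about 1 mm: pocket at (365,345) and bar at (362,148), clear of each other. I'll grasp the cassette now.

```bash
python3 - <<'E'
from h import *
fs=pickle.load(open("fs.pkl","rb"))
o=[180,0,-91.2]; x,y=.4490,-.2482
env.goto([x,y,.16],o); 
hit=env.move_straight([x,y,.035],rate=.08,force_limit=8); s=env.read_state(); print(hit,s["position"],s["tool_rot"],s["force"],s["clock"])
if not hit:
    env.gripper_to(.5,30); s=env.read_state(); print(s["opening"],s["finger_force"],s["force"],s["position"])
    env.move_straight([x,y,.25],rate=.12); env.dwell(.2); s=env.read_state(); print(s["opening"],s["finger_force"],s["force"],s["wrist_torque"],s["position"])
    f=env.grab_frame("wrist"); fs["held"]=f; m=env.trace(f,"blue_cassette"); 
    if m:
        fs["mh"]=m[0]["mask"]; print(m[0]["score"],m[0]["mask"].sum())
    pickle.dump(fs,open("fs.pkl","wb"))
    im=f["image"].copy(); P=s["position"]
    for b in CAS: cv2.polylines(im,[cv2.convexHull(np.round(proj(f,place(b,P[0],P[1],np.radians(s["tool_rot"][2]+90),P[2]-.022))).astype(np.int32))],True,(0,0,255),1)
    cv2.imwrite("pics/held.png",im); print(s["clock"])
E
```

```text
False [ 0.44934994 -0.2482934   0.03547374] [-1.79938352e+02 -1.48069239e-02 -9.11958491e+01] [-0.97896257 -0.4261014  -0.22266152] 12.1417
0.6413821826335795 29.999766647815704 [0.08645151 0.23916072 1.1367405 ] [ 0.44890003 -0.24818469  0.03503618]
0.6376171391141504 29.999896958470345 [-0.85217882 -0.64155085 -3.3735642 ] [ 0.03396203 -0.08079587 -0.02018973] [ 0.44887375 -0.24817252  0.24962813]
0.63 14747
14.925
```

View pics/held.png

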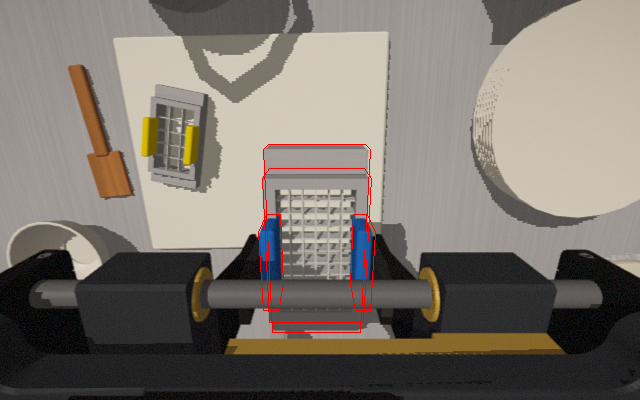

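The held cassette matches the model, with its far edge at row 149 against 145 predicted. I'll fit that offset using the unoccluded part of the mask.

```bash
python3 - <<'E'
from h import *
fs=pickle.load(open("fs.pkl","rb")); f=fs["held"]; m=fs["mh"].astype(np.uint8)
c,_=cv2.findContours(m,0,2); m2=np.zeros_like(m); cv2.drawContours(m2,c,-1,1,-1); m2=m2[:230].astype(np.float32)
for zo in(.021,.023,.025):
    z=.2496-zo
    cst=lambda q:(lambda r:1-np.minimum(r,m2).sum()/np.maximum(r,m2).sum())(raster(f,CAS,(q[0]*.01,q[1]*.01,q[2]*.1),z)[:230])
    q0=np.array([44.89,-24.82,-.21]); r=minimize(cst,q0,method="Nelder-Mead",options=dict(initial_simplex=q0+np.array([[0,0,0],[.3,0,0],[0,.4,0],[0,0,.4]]),xatol=.002,fatol=1e-5)); print(zo,r.x*[.01,.01,.1],r.fun)
E
```

```text
0.021 [ 0.44923369 -0.24761913 -0.01949092] 0.028910398483276367
0.023 [ 0.44952206 -0.24711994 -0.02534187] 0.01828908920288086
0.025 [ 0.44929171 -0.24699937 -0.01787435] 0.014757692813873291
```

```bash
python3 - <<'E'
from h import *
o=[180,0,-78.9]; x,y=.5372,.1710
env.move_straight([.49,-.05,.25],rate=.25)
env.goto([x,y,.21],o); env.move_straight([x,y,.122],rate=.1); env.dwell(.2)
s=env.read_state(); print(s["position"],s["tool_rot"],s["force"],s["clock"])
hit=env.move_straight([x,y,.1005],rate=.015,force_limit=8); s=env.read_state()
print(hit,s["position"],s["tool_rot"],s["force"],s["wrist_torque"],s["opening"],s["clock"])
E
```

```text
[0.53751229 0.17120918 0.1226783 ] [-1.79926286e+02  2.81345232e-02 -7.88960350e+01] [ 0.7722026  -0.12219421 -4.23330776] 18.1333
True [0.53716516 0.17169405 0.11177106] [-1.79995221e+02  3.02773512e-02 -7.88872503e+01] [-0.52639976  2.39112608  2.26582553] [0.32196919 0.04199548 0.01532489] 0.6420904181340323 18.9333
```

```bash
python3 - <<'E'
from h import *
Y=np.array([-np.sin(.194),np.cos(.194)]); p=np.array([.5372,.1710])
def rep(t):
    s=env.read_state(); print(t,np.round(s["position"],4),np.round(s["force"],1),np.round(s["wrist_torque"],2),s["clock"]); return s
z=.1115
for k in range(4):
    q=p+Y*.001*(k+1)
    env.move_straight([*q,z+.0005],rate=.02); rep("shift")
    hit=env.move_straight([*q,.1005],rate=.015,force_limit=8); s=rep(hit); z=s["position"][2]
    if z<.103: break
E
```

```text
shift [0.5365 0.1718 0.1113] [ 0.1  1.7 -3.7] [0.24 0.01 0.02] 19.1917
False [0.537  0.1715 0.1012] [-2.4 -4.1  4.5] [-0.68  0.61  0.06] 20.1083
```

```bash
python3 - <<'E'
from h import *
Y=np.array([-np.sin(.194),np.cos(.194)]); q=np.array([.5372,.1710])+.001*Y
def rep(t):
    s=env.read_state(); print(t,np.round(s["position"],4),np.round(s["force"],1),np.round(s["wrist_torque"],2),round(s["opening"],3),s["clock"]); return s
env.dwell(.2); rep("rest")
hit=env.move_straight([*q,.098],rate=.01,force_limit=12); rep(hit)
env.gripper_to(.85); env.dwell(.2); rep("open")
env.move_straight([*q,.20],rate=.15)
q=q-.03*Y-[0,.0]
env.goto([*q,.27],[180,0,-78.9]); env.dwell(.3)
f=env.grab_frame("wrist"); m=env.trace(f,"blue_cassette")
s=rep("up")
E0=np.array([.57417,-.01343]); C=E0+.189*Y
if m:
    mm=m[0]["mask"].astype(np.uint8); c,_=cv2.findContours(mm,0,2); m2=np.zeros_like(mm); cv2.drawContours(m2,c,-1,1,-1); print(m[0]["score"],mm.sum())
    for z in(.076,.078,.082): print(z,fit(f,m2,CAS,(*C,.194),z))
fs=pickle.load(open("fs.pkl","rb")); fs["seated"]=f; pickle.dump(fs,open("fs.pkl","wb"))
im=cv2.resize(f["image"],None,fx=2.4,fy=2.4,interpolation=cv2.INTER_CUBIC)
for b in CAS: cv2.polylines(im,[cv2.convexHull(np.round((proj(f,place(b,*C,.194,.078))+.5)*2.4-.5).astype(np.int32))],True,(0,0,255),1)
cv2.imwrite("pics/seated.png",im[0:600,390:1130])
E
```

```text
rest [0.537  0.1715 0.1011] [-1.5 -4.5  4.8] [-0.73  0.74  0.07] 0.643 20.3083
True [0.5371 0.1714 0.101 ] [-1.2 -0.8  4.2] [ 0.2   0.14 -0.04] 0.641 20.5417
open [0.5358 0.1704 0.1004] [0.6 0.1 0.5] [ 0.07  0.03 -0.04] 0.852 21.3917
up [0.5425 0.1426 0.2692] [0.3 0.4 0. ] [0.   0.   0.01] 0.852 23.0083
0.81 4663
0.076 (array([0.53683094, 0.17361076, 0.19521843]), np.float64(0.035138607025146484))
0.078 (array([0.53709348, 0.17266378, 0.18879559]), np.float64(0.043216824531555176))
0.082 (array([0.53717183, 0.1727156 , 0.19073389]), np.float64(0.06180518865585327))
```

View pics/seated.png

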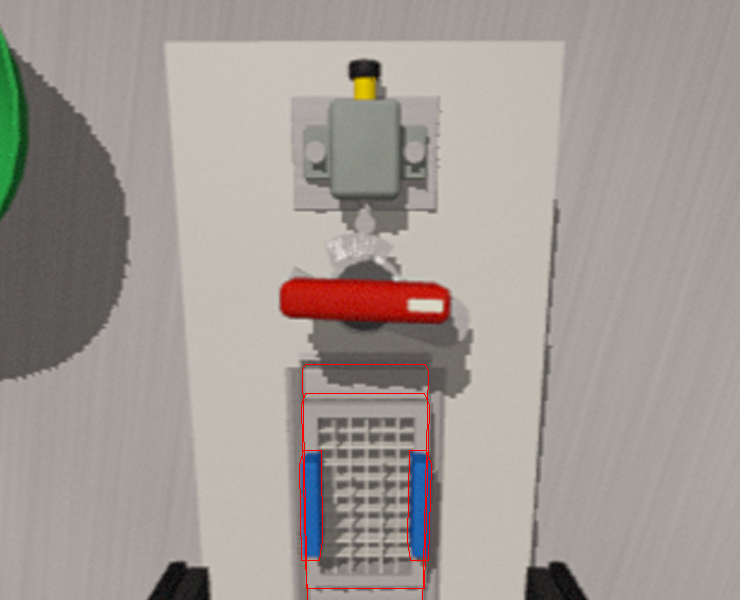

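The cassette is seated: cheeks at (312,505) and (418,505) match the model for home within 1 mm, and contact height puts the underside at 78 mm. The bar is at (365,300), tilted about 2° clockwise. Next is the knob.

```bash
python3 - <<'E'
from h import *
K=[.5553,.0817]
for y0 in(9.1,-170.9):
    a=env.inverse_kinematics([*K,.12],[180,0,y0]); b=env.inverse_kinematics([*K,.12],[180,0,y0-45]);c=env.inverse_kinematics([*K,.12],[180,0,y0-95])
    print(y0,*[None if v is None else np.round(v,1) for v in(a,b,c)])
print(env.read_state()["joint_positions"])
E
```

```text
9.1 [ 24.9  21.4 -16.7   0.  -51.9  74.2] [ 24.9  21.4 -16.7   0.  -51.9  29.2] [ 24.9  21.4 -16.7   0.  -51.9 -20.8]
-170.9 [  24.9   21.4  -16.7   -0.   -51.9 -105.8] [  24.9   21.4  -16.7   -0.   -51.9 -150.8] [ 24.9  21.4 -16.7   0.  -51.9 159.2]
[ 3.12795446e+01  1.41311528e+01 -4.21821122e+00 -1.59377465e-03
 -7.17477564e+01 -2.01590808e+01]
```

```bash
python3 - <<'E'
from h import *
K=[.5553,.0817]; o=[180,0,9.1]
def rep(t):
    s=env.read_state(); print(t,np.round(s["position"],4),np.round(s["tool_rot"],1),np.round(s["force"],1),np.round(s["wrist_torque"],3),round(s["opening"],3),round(s["clock"],2)); return s
env.gripper_to(.45); env.goto([*K,.22],o)
hit=env.move_straight([*K,.121],rate=.08,force_limit=6); rep(hit)
if not hit:
    env.gripper_to(0,40); s=rep("grip")
    q=np.array(env.inverse_kinematics([*K,.121],o)); 
    for i in range(1,4):
        q[5]-=1.5; env.set_joints(q); s=rep(i)
E
```

```text
False [0.5557 0.0819 0.1216] [-1.8e+02 -1.0e-01  9.1e+00] [0.5 0.1 0.2] [-0.137  0.043  0.017] 0.447 26.73
grip [0.5552 0.083  0.1211] [-179.9   -0.     9.1] [-1.6  5.2  1.9] [ 1.181  0.631 -0.02 ] 0.156 27.3
1 [0.5552 0.083  0.1211] [-179.9   -0.     7.6] [-1.4  4.5  1.4] [1.309 0.614 0.059] 0.157 27.55
2 [0.5552 0.083  0.1211] [-179.9   -0.     6.1] [-3.3  4.6  1.7] [1.229 0.665 0.075] 0.16 27.8
3 [0.5552 0.083  0.1211] [-179.9   -0.     4.6] [-2.5  4.1  0.6] [1.285 0.6   0.054] 0.159 28.05
```

```bash
cat > turn.py <<'E'
from h import *
import sys
step,end,lo,hi=map(float,sys.argv[1:5])
K=[.5553,.0828]; y0=env.read_state()["tool_rot"][2]
q=np.array(env.inverse_kinematics([*K,.121],[180,0,y0])); mx=0; yaw=y0
while yaw-step>end-1e-6:
    yaw-=step; q[5]-=step; env.set_joints(q)
    s=env.read_state(); t=s["wrist_torque"][2]; mx=max(mx,t)
    print(round(yaw,1),round(s["tool_rot"][2],1),np.round(s["force"],1),round(t,3),np.round(s["joint_torque"][5],3),round(s["opening"],3),round(s["clock"],2))
    if t>hi or (t<lo and mx>lo+.05): print("STOP"); break
E
python3 turn.py 2 -24 .07 .33
```

```text
2.6 2.7 [-2.1  2.1  1.5] 0.003 -0.042 0.157 28.3
0.6 0.7 [-2.6  2.1  2.4] -0.043 -0.024 0.158 28.55
-1.4 -1.3 [-2.   1.7  3. ] -0.04 -0.022 0.156 28.8
-3.4 -3.3 [-3.2  3.2  3.7] -0.038 -0.021 0.158 29.05
-5.4 -5.3 [-4.1  3.3  3.5] -0.037 -0.026 0.155 29.3
-7.4 -7.3 [-3.8  3.6  4.6] -0.002 -0.034 0.154 29.55
-9.4 -9.3 [-3.1  2.6  3.5] 0.038 -0.031 0.157 29.8
-11.4 -11.3 [-4.2  2.9  4.1] 0.026 -0.036 0.156 30.05
-13.4 -13.3 [-3.7  2.8  4.1] 0.032 -0.035 0.155 30.3
-15.4 -15.3 [-3.3  4.   3.6] 0.009 -0.032 0.156 30.55
-17.4 -17.3 [-3.4  3.2  4.3] -0.005 -0.032 0.158 30.8
-19.4 -19.3 [-4.9  4.1  4.5] -0.01 -0.035 0.158 31.05
-21.4 -21.3 [-4.5  4.   5.2] -0.016 -0.034 0.159 31.3
-23.4 -23.3 [-2.9  3.4  4.4] 0.017 -0.032 0.159 31.55
```

```bash
cat > look.py <<'E'
from h import *
Y=np.array([-np.sin(.194),np.cos(.194)]); K=np.array([.5553,.0823])
def look(fs):
  for n,f in fs.items():
    hsv=cv2.cvtColor(f["image"],cv2.COLOR_BGR2HSV)
    r=cv2.inRange(hsv,(0,140,50),(8,255,255))|cv2.inRange(hsv,(172,140,50),(180,255,255)); ye=cv2.inRange(hsv,(20,130,80),(34,255,255))
    near=lambda P,rad:cv2.circle(np.zeros((400,640),np.uint8),tuple(int(v) for v in proj(f,P)),rad,1,-1)
    sc=f["fx"]/np.linalg.norm(f["position"]-np.array([*K,.14]))
    P=np.argwhere((r>0)&(near([*K,.135],int(.045*sc))>0))[:,::-1]
    if len(P)>5:
        W=unproj(f,P,.148)[:,:2]; W0=W-W.mean(0); v=np.linalg.svd(W0,full_matrices=False)[2][0]
        print(n,"red n",len(P),"yaw",round(np.degrees(np.arctan(v[1]/v[0])),1),"ext",np.ptp(W0@v).round(4),W.mean(0).round(4))
    T=[*(K-.08*Y),.1015]; Q=np.argwhere((ye>0)&(near(T,int(.03*sc))>0))[:,::-1]
    print(n,"yellow n",len(Q),"along",(np.percentile((unproj(f,Q,.1055)[:,:2]-K)@-Y,[2,98]).round(4) if len(Q) else None),"tailpx",proj(f,T).round())
E
python3 - <<'E'
from look import *
fs=pickle.load(open("fs.pkl","rb")); look({k:fs[k] for k in("dic2","seated","scene2")})
g={n:env.grab_frame(n) for n in("scene","side","wrist")}; look(g); 
for n in g:
    for t in("pin","pin_tail","lock_knob"): print(n,t,[(np.round(d["xyz"],4).tolist(),round(d["score"],2)) for d in env.search_frame(g[n],t)[:1]])
fs.update({"t1"+n:g[n] for n in g}); pickle.dump(fs,open("fs.pkl","wb"))
E
```

```text
dic2 red n 1104 yaw 9.7 ext 0.062 [0.5561 0.081 ]
dic2 yellow n 83 along [0.074  0.0818] tailpx [284.  59.]
seated red n 1086 yaw 8.8 ext 0.0616 [0.5569 0.0821]
seated yellow n 88 along [0.0738 0.0814] tailpx [314.  35.]
scene2 red n 135 yaw 0.8 ext 0.0733 [0.5698 0.072 ]
scene2 yellow n 5 along [0.0758 0.0826] tailpx [317. 207.]
scene red n 60 yaw -33.2 ext 0.0505 [0.5801 0.0676]
scene yellow n 7 along [0.0759 0.0854] tailpx [317. 207.]
side red n 69 yaw -37.5 ext 0.097 [0.5227 0.1056]
side yellow n 2 along [0.08   0.0817] tailpx [327. 195.]
wrist red n 2564 yaw -23.3 ext 0.0699 [0.5693 0.0767]
wrist yellow n 277 along [0.0739 0.0836] tailpx [429. 167.]
scene pin []
scene pin_tail []
scene lock_knob [([0.5674, 0.0696, 0.1268], 0.67)]
side pin [([0.7201, -0.2804, 0.0015], 0.71)]
side pin_tail []
side lock_knob [([0.5338, 0.0979, 0.1142], 0.64)]
wrist pin [([0.5738, 0.0022, 0.1114], 0.77)]
wrist pin_tail [([0.5694, 0.0062, 0.1086], 0.92)]
wrist lock_knob [([0.5679, 0.0744, 0.1467], 0.68)]
```

The wrist camera shows the bar turning with the gripper (-23.3°), and the yellow tail gives a direct reading of the pin: it has ridden out from 81.8 to 83.6 mm. I'll carry on using both this and the torque.

```bash
cat > turn2.py <<'E'
from look import *
import sys
step,end,nmin,hi=map(float,sys.argv[1:5])
KK=[.5553,.0828]; yaw=env.read_state()["tool_rot"][2]
q=np.array(env.inverse_kinematics([*KK,.121],[180,0,yaw]))
while yaw-step>end-1e-6:
    yaw-=step; q[5]-=step; env.set_joints(q)
    s=env.read_state(); t=s["wrist_torque"][2]; f=env.grab_frame("wrist")
    ye=cv2.inRange(cv2.cvtColor(f["image"],cv2.COLOR_BGR2HSV),(20,130,80),(34,255,255))
    T=[*(K-.08*Y),.1015]; px=proj(f,T); m=cv2.circle(np.zeros((400,640),np.uint8),tuple(int(v) for v in px),35,1,-1)
    Q=np.argwhere((ye>0)&(m>0))[:,::-1]; n=len(Q)
    L=((unproj(f,Q,.1055)[:,:2]-K)@-Y) if n else [0]
    print(round(yaw,1),np.round(s["force"],1),round(t,3),round(s["joint_torque"][5],3),"Y",n,np.percentile(L,[2,98]).round(4),px.round(),round(s["clock"],2),flush=True)
    if abs(t)>hi or n<nmin: print("STOP"); break
pickle.dump(f,open("last.pkl","wb"))
E
python3 turn2.py 2 -70 215 .25
```

```text
-25.3 [-4.1  2.7  4.6] 0.06 -0.035 Y 278 [0.074  0.0836] [427. 163.] 32.4
-27.3 [-3.5  3.2  4.5] 0.032 -0.021 Y 285 [0.0739 0.0837] [424. 159.] 32.7
-29.3 [-4.1  2.9  4.8] -0.015 -0.003 Y 284 [0.0738 0.0835] [421. 156.] 33.0
-31.3 [-5.   2.5  5.4] -0.008 0.033 Y 271 [0.0738 0.083 ] [418. 152.] 33.3
-33.3 [-3.9  3.8  4.2] -0.054 0.058 Y 267 [0.0738 0.0827] [415. 148.] 33.6
-35.3 [-4.   3.2  4.6] -0.099 0.141 Y 229 [0.0737 0.0814] [412. 145.] 33.9
-37.3 [-4.8  2.8  4.4] -0.189 0.134 Y 189 [0.0738 0.0799] [409. 142.] 34.2
STOP
```

```bash
sed -i 's/abs(t)>hi/t>hi/' turn2.py; python3 turn2.py 1.5 -45 15 .15
```

```text
-38.9 [-4.6  2.4  3.8] -0.123 0.079 Y 164 [0.0736 0.0791] [406. 139.] 34.5
-40.4 [-4.7  3.   4.1] -0.047 0.058 Y 137 [0.0736 0.0781] [404. 137.] 34.8
-41.9 [-4.5  2.9  5. ] -0.06 0.042 Y 110 [0.0736 0.0771] [401. 134.] 35.1
-43.4 [-4.3  2.1  5. ] -0.092 0.029 Y 93 [0.0735 0.0766] [398. 132.] 35.4
-44.9 [-4.8  2.6  4.3] -0.019 0.017 Y 73 [0.0735 0.0759] [395. 130.] 35.7
```

```bash
python3 turn2.py 1 -50 3 .12
```

```text
-45.8 [-4.2  4.1  4.4] 0.034 -0.029 Y 58 [0.0735 0.0754] [393. 129.] 36.0
-46.8 [-3.9  2.4  4.9] -0.012 -0.036 Y 40 [0.0735 0.0748] [391. 127.] 36.3
-47.8 [-3.7  2.9  4. ] 0.035 -0.05 Y 31 [0.0735 0.0746] [389. 126.] 36.6
-48.8 [-4.1  2.8  5.4] 0.013 -0.091 Y 30 [0.0735 0.0745] [387. 125.] 36.9
-49.8 [-4.9  2.5  5.1] 0.093 -0.102 Y 34 [0.0734 0.0747] [385. 123.] 37.2
```

```bash
python3 - <<'E'
from look import *
f=pickle.load(open("last.pkl","rb")); look({"w":f})
E
python3 turn2.py .8 -51 0 .12; python3 - <<'E'
from look import *
f=pickle.load(open("last.pkl","rb")); look({"w":f})
E
```

```text
w red n 2600 yaw -49.7 ext 0.0699 [0.5648 0.0716]
w yellow n 34 along [0.0734 0.0747] tailpx [385. 123.]
-50.6 [-4.8  2.3  5.4] 0.065 -0.121 Y 31 [0.0734 0.0746] [384. 122.] 37.5
w red n 2598 yaw -50.5 ext 0.0699 [0.5646 0.0715]
w yellow n 31 along [0.0734 0.0746] tailpx [384. 122.]
```

```bash
python3 - <<'E'
from look import *
env.gripper_to(.45); s=env.read_state(); p=s["position"]
env.move_straight([p[0],p[1],.23],rate=.12)
env.goto([.5425,.1426,.27],[180,0,-78.9]); env.dwell(.4)
f=env.grab_frame("wrist"); look({"w":f})
h=cv2.cvtColor(f["image"],cv2.COLOR_BGR2HSV)
fs=pickle.load(open("fs.pkl","rb"))
for n,g in(("before",fs["seated"]),("now",f)):
    b=cv2.inRange(cv2.cvtColor(g["image"],cv2.COLOR_BGR2HSV),(105,120,60),(130,255,255)); k,l,st,ce=cv2.connectedComponentsWithStats(b)
    print(n,[(st[i][4],ce[i].round(1).tolist()) for i in range(1,k) if st[i][4]>60])
    uv=proj(g,[*(K-.08*Y),.1015]).round().astype(int); print(uv); print(cv2.cvtColor(g["image"],cv2.COLOR_BGR2HSV)[uv[1]-10:uv[1]+12,uv[0]-1].tolist())
sc=env.grab_frame("scene")
for t in["blue_cassette","yellow_cassette","kettle","white_bowl","green_bowl","pin_tail"]: print(t,[np.round(d["xyz"],3).tolist() for d in env.search_frame(sc,t)[:1]])
s=env.read_state(); print(s["clock"],s["force"])
E
```

```text
w red n 993 yaw -50.6 ext 0.0624 [0.5568 0.0805]
w yellow n 8 along [0.0743 0.0743] tailpx [315.  35.]
before [(np.int32(327), [291.9, 209.8]), (np.int32(341), [337.1, 209.8])]
[314  35]
[[12, 36, 70], [160, 29, 53], [10, 16, 49], [18, 26, 50], [150, 6, 43], [150, 23, 34], [14, 136, 47], [26, 255, 147], [26, 255, 225], [27, 255, 223], [27, 255, 224], [26, 255, 221], [26, 255, 222], [26, 255, 222], [26, 255, 223], [26, 255, 222], [24, 150, 178], [36, 17, 151], [41, 14, 148], [37, 16, 146], [43, 12, 148], [37, 16, 146]]
now [(np.int32(335), [292.6, 209.9]), (np.int32(338), [337.5, 209.7])]
[315  35]
[[21, 17, 200], [15, 18, 202], [17, 18, 201], [17, 20, 203], [17, 18, 202], [18, 16, 201], [17, 18, 201], [19, 18, 203], [17, 18, 204], [24, 26, 98], [12, 25, 51], [165, 20, 52], [174, 24, 53], [70, 17, 44], [80, 22, 35], [25, 154, 38], [23, 151, 115], [40, 16, 143], [43, 12, 148], [35, 19, 148], [39, 17, 149], [34, 14, 149]]
blue_cassette [[0.537, 0.169, 0.096]]
yellow_cassette [[0.617, -0.289, 0.033]]
kettle [[0.622, -0.513, 0.115]]
white_bowl [[0.763, -0.131, 0.026]]
green_bowl [[0.782, 0.069, 0.028]]
pin_tail []
40.7917 [ 0.97388249 -0.13155786 -0.85020413]
```

```bash
python3 -c "
from workcell import env
print(env.close_job())"
```

```text
the job is handed in; nothing more can be done
None
```

Job handed in at about 41 s: the blue cassette is home in the pocket and released, the knob is turned clockwise until the pin dropped home with no torque leap, then let go, and the yellow cassette, kettle and two bowls I rechecked had not moved.

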